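Switch on and zero the loaded balance

TASK

Two identical balances stand on the worktop. On the one that carries the short wide jar, switch it on by gently pressing its round key all the way down with the fingertips and letting it come up again, then zero it by pressing its wide bar key down in the same way, and withdraw. Leave its square key, all keys of the other balance, and everything standing on or beside the balances alone; nothing is to be grasped or moved.

Things in the scene. Friction and masses are not known exactly. Their poses are not given: they have to be found in the camera images.
- balance_a: Low bench balance carrying the short wide jar (body jar); may be left or right of its twin. Fixed, 200 (x) x 150 (y) x 52 mm. White; front deck 32 mm high with three black keys in a row, a dark display, then a 42 mm grey block with a steel pan 112 mm across. Origin: centre of the underside; x away from the keys, y left, z up.
- balance_a_round_key_top (a point): Centre of the top face of balance_a's round key, 20 mm across, the leftmost of the three (at x = -75, y = +50 mm in the balance's frame); 40 mm above the worktop when up. The point sinks with the key.
- balance_a_round_key (a joint): Travel of balance_a's round key: 0 up (8 mm proud of the deck), 0.005 m fully down (3 mm proud). Spring: starts to move at about 2 N, at the bottom stop at about 4 N; springs back up by itself.
- balance_a_bar_key_top (a point): Centre of the top face of balance_a's wide bar key, 44 mm along the balance's y and 18 mm along x, the middle one (at x = -75, y = 0 mm); 40 mm above the worktop when up. The point sinks with the key.
- balance_a_bar_key (a joint): Travel of balance_a's bar key: 0 up (8 mm proud of the deck), 0.005 m fully down (3 mm proud). Spring: starts to move at about 2 N, at the bottom stop at about 4 N; springs back up by itself.
- balance_a_square_key_top (a point): Centre of the top face of balance_a's square key, 18 x 18 mm, the rightmost (at x = -75, y = -50 mm); 40 mm above the worktop when up. The point sinks with the key.
- balance_a_square_key (a joint): Travel of balance_a's square key: 0 up (8 mm proud of the deck), 0.005 m fully down (3 mm proud). Spring: starts to move at about 2 N, at the bottom stop at about 4 N; springs back up by itself.
- balance_a_pan (a point): Centre of the top of balance_a's pan, 52 mm above the worktop.
- balance_b: Low bench balance carrying the taller narrow bottle (body bottle); may be left or right of its twin. Fixed, 200 (x) x 150 (y) x 52 mm. White; front deck 32 mm high with three black keys in a row, a dark display, then a 42 mm grey block with a steel pan 112 mm across. Origin: centre of the underside; x away from the keys, y left, z up.
- balance_b_round_key_top (a point): Centre of the top face of balance_b's round key, 20 mm across, the leftmost of the three (at x = -75, y = +50 mm in the balance's frame); 40 mm above the worktop when up. The point sinks with the key.
- balance_b_round_key (a joint): Travel of balance_b's round key: 0 up (8 mm proud of the deck), 0.005 m fully down (3 mm proud). Spring: starts to move at about 2 N, at the bottom stop at about 4 N; springs back up by itself.
- balance_b_bar_key_top (a point): Centre of the top face of balance_b's wide bar key, 44 mm along the balance's y and 18 mm along x, the middle one (at x = -75, y = 0 mm); 40 mm above the worktop when up. The point sinks with the key.
- balance_b_bar_key (a joint): Travel of balance_b's bar key: 0 up (8 mm proud of the deck), 0.005 m fully down (3 mm proud). Spring: starts to move at about 2 N, at the bottom stop at about 4 N; springs back up by itself.
- balance_b_square_key_top (a point): Centre of the top face of balance_b's square key, 18 x 18 mm, the rightmost (at x = -75, y = -50 mm); 40 mm above the worktop when up. The point sinks with the key.
- balance_b_square_key (a joint): Travel of balance_b's square key: 0 up (8 mm proud of the deck), 0.005 m fully down (3 mm proud). Spring: starts to move at about 2 N, at the bottom stop at about 4 N; springs back up by itself.
- balance_b_pan (a point): Centre of the top of balance_b's pan, 52 mm above the worktop.
- jar: Short wide jar with a wide green screw lid, 51 mm across, 62 mm high, loose, standing on the pan of balance_a. Origin: centre of its underside, z up.
- bottle: Narrow black bottle with a screw cap, 40 mm across, 84 mm high, loose, standing on the pan of balance_b. Origin: centre of its underside, z up.
- small_carton: Small white carton, 42 x 65 x 30 mm, loose on the worktop to the left. Origin: centre of its underside.
- squat_bottle: Small dark blue bottle, 40 mm across, 70 mm high, loose on the worktop to the right. Origin: centre of its underside.
- forceps: Steel forceps, 14 x 136 x 8 mm, lying loose near the front edge of the worktop, between robot and balances. Origin: centre of its underside.
Mind the look-alikes: they are no part of the job. What is shaped like the jar but white is not meant.

How it is judged:
By the outcome, as a careful person would: the job done as asked, in the order asked, and still so for the second after the job is handed in, with the robot touching nothing.
It also fails if it takes over 38 s, if anything falls off the work surface, if the arm or the gripper's body presses on something with over 40 N, if the wrist force passes 120 N, or if a joint passes its speed limit or range.

ROBOT

A 6-joint arm with a two-finger parallel gripper is mounted at the origin on a cart in front of the work surface, level with it; the furniture and walls round the work are solid. World frame = base frame: x ahead of the robot, y to its left, z up, the work surface at z = 0. Lengths are in m, angles in rad, forces in N, time in s.
With the tool pointing down it reaches from about 0.325 to 0.85 m from the base axis. Payload 4.4 kg.
Tool frame: the origin (TCP) lies on the centre line of the jaws, within the pads' length; the fingertips stand 17 mm ahead of it and the grasp point (between the pads) lies 2 mm behind it (env.tip_reach is the distance from the TCP to the fingertips, in m); z points along the fingers, y is the line along which they close (so a half turn about z gives the same grasp; the last joint's range is limited). The gripper opens to 94 mm and grips with 3 to 60 N. Pads are 16 mm wide; open, the fingers measure 119 mm over their backs; the gripper's body (75 mm by 177 mm) begins 78 mm behind the grasp point.
Start: joints at [-1.415, 0.207, 1.542, -0, 1.393, -0.15], TCP at [0.173, -0.548, 0.193] pointing down, gripper open.
Joint ranges: [-2.73, 2.73], [-0.86, 2.22], [0.23, 2.46], [-1.11, 4.25], [0.08, 2.63], [-2.82, 2.82]. Speed limits (rad/s): [2.79, 2.79, 3.14, 3.14, 3.14, 3.14].

INTERFACE

Orientations are given as a rotation vector (axis times angle).
In Python, from station import env gives the robot as it stands.
- The arm moves only by the tool drive_tool, never from a script. Its argument "targets" is one flat list of numbers, 5 for each row, row after row: the finger opening in mm, from 0 to 94, then the shift along the tool's x, y, z scaled (see below), then the turn about the tool's z scaled (see below). A call has 1 to 5 rows; each row shifts and turns the commanded pose from where the row before left it, along the tool's axes as they then stand; what a row does not reach is not made up. The controller multiplies each number of a shift by 0.3 m and each number of a turn by pi/4 rad. A row lasts 1/8 s, in which the tool goes at most 62.5 mm and 10.7 degrees, less where a joint would pass 70% of its speed; a pose out of reach is approached as far as the arm can. A call with a number of a shift or a turn outside -1 to 1 is refused whole. A call with a gripper value outside its range is refused whole. The fingers move at their own pace and stop on an object; "force" is the grip in N (left out, the last holds). Time passes only in rows, so rows that do not move let the fingers close. It gives the time, the measured TCP pose, the force, the opening and the grip force at its end, in the units of the state.
- env.state(): the state, without advancing time (a new reading comes with each control period).
- env.capture(name): name is "scene" or "top" or "wrist"; returns the picture (420x560x3 uint8, blue, green, red); there is no depth.
- env.calibration(name): a dict with "fov_y" (degrees; the focal length in pixels is half the picture's height over the tangent of half this angle, whatever the lens; pixels are square), "cx", "cy" (the principal point, pixels), "position" and "orientation" of the camera in the world. Camera axes: x right, y down, z forward; pixel columns grow to the right and rows downward; lengths in m; the calibration is good to about 2 mm. A picture is of the moment at which its call begins: read the wrist's pose just before it. calibration takes no time and is no camera call; for the wrist camera it gives the pose at the moment of the call.
- env.close_job(): hands the job in; it is judged then, once.
The state is a dict: "t": time; "q": joint angles; "dq": joint speeds; "joint_efforts": joint torques, N m; "tool_pos": TCP position; "tool_rot": TCP orientation; "force": force on the tool from outside, world axes, zero at the start; "moment": the same for the moment, N m; "finger_gap": finger opening in m; "grasp_force": force on a finger pad.
Only numpy, scipy, OpenCV 4.12 (cv2) and the standard library are available. Lean on these libraries where they do the work, as an engineer would, in place of code of your own. Each camera call takes 0.05 s, during which the arm holds its last target. There are 200 camera calls.

## Working session

There is one attempt and no reset: what is moved stays moved. The work goes in short steps, Python scripts to look and compute and a tool call to move; the robot and the scene stay as the last step left them, time stands still between calls to the robot, and variables do not carry over. Pictures are saved under pics/ and viewed, at most 10 in all, crops included, and the job is handed in when it is done.

Besides the shell and the picture viewer there is one more tool, called after ">>>" as name(argument=value, ...), one argument or row to a line, values as JSON. drive_tool: Moves the arm, as the interface text tells. Shifts and turns lie within -1 to 1; 1 stands for 0.3 m of shift or pi/4 rad of turn. Its arguments: {"type":"object","properties":{"targets":{"type":"array","items":{"type":"number"}},"force":{"type":"number"}},"required":["targets"]}

```bash
mkdir -p pics; python3 - <<'E'
from station import env
import cv2,numpy as np
for n in("top","scene"):
    cv2.imwrite(f"pics/{n}0.png",env.capture(n)); print(n,env.calibration(n))
s=env.state();print({k:np.round(v,3) for k,v in s.items()},env.tip_reach)
E
```

```text
top {'fov_y': 46.09134211547913, 'cx': 277.5245913636902, 'cy': 212.91417787161078, 'position': array([0.42813278, 0.01271712, 1.51289467]), 'orientation': array([-2.17621732,  2.20393351, -0.09008427])}
scene {'fov_y': 45.128593285250496, 'cx': 286.272507090628, 'cy': 213.88581529739355, 'position': array([-0.12738296,  0.9374565 ,  1.0504507 ]), 'orientation': array([-0.80463255,  2.52126345, -1.14690158])}
{'t': np.float64(0.1), 'q': array([-1.416,  0.207,  1.543, -0.   ,  1.393, -0.15 ]), 'dq': array([ 0.   , -0.003, -0.004,  0.001, -0.001, -0.002]), 'joint_efforts': array([-1.0000e-03, -3.7187e+01, -2.8229e+01,  7.0000e-02,  3.1000e-02,
       -0.0000e+00]), 'tool_pos': array([ 0.173, -0.548,  0.192]), 'tool_rot': array([-3.103, -0.478,  0.   ]), 'force': array([-0.212, -0.158, -0.523]), 'moment': array([0.012, 0.025, 0.07 ]), 'grasp_force': np.float64(0.0), 'finger_gap': np.float64(0.094)} 0.017
```

View pics/top0.png

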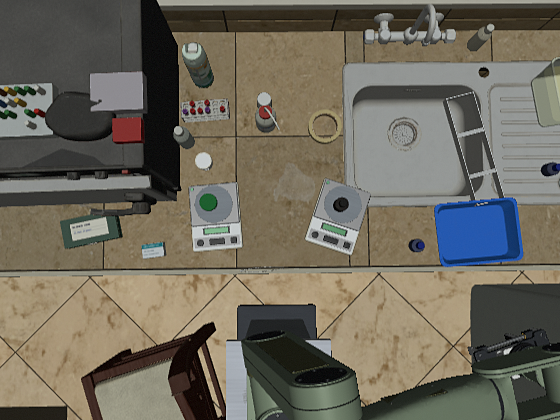

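View pics/scene0.png

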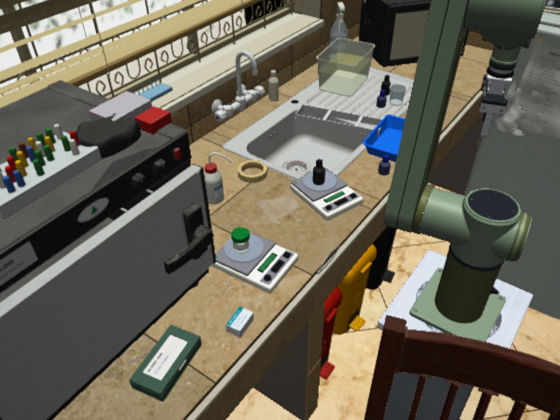

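Two balances show in the top view. The left one, at about (215,218), carries a short jar with a green lid at (208,202). The right one, at about (338,218), carries the narrow black bottle at (341,204). The white lid at (203,160) is a look-alike off the balances. The left balance fits, so I'll confirm it in an enlarged crop and measure.

```bash
cat > h.py <<'E'
import numpy as np, cv2
from scipy.spatial.transform import Rotation as R
def ray(c,px,z,h=420):
    f=h/2/np.tan(np.radians(c["fov_y"]/2))
    d=R.from_rotvec(c["orientation"]).apply([(px[0]-c["cx"])/f,(px[1]-c["cy"])/f,1])
    p=np.array(c["position"]); return p+d*(z-p[2])/d[2]
def dark(im,x0,y0,x1,y1,thr,amin=5):
    g=cv2.cvtColor(im[y0:y1,x0:x1],cv2.COLOR_BGR2GRAY)
    n,l,st,ce=cv2.connectedComponentsWithStats((g<thr).astype(np.uint8))
    return [(ce[i]+[x0,y0],st[i]) for i in range(1,n) if st[i][4]>=amin]
E
python3 - <<'E'
from h import *; from station import env
im=cv2.imread("pics/top0.png"); c=env.calibration("top")
cv2.imwrite("pics/crop.png",cv2.resize(im[175:260,180:255],None,fx=7,fy=7,interpolation=cv2.INTER_CUBIC))
for ce,st in dark(im,188,232,246,254,90): print(ce.round(1),st[2:],ray(c,ce,.04).round(4))
E
```

```text
[242.  237.5] [ 1 12 12] [0.4614 0.103  0.04  ]
[233.5 239.6] [ 6  6 35] [0.4556 0.1282 0.04  ]
[216.8 241.1] [16  7 84] [0.4518 0.1781 0.04  ]
[200.  242.6] [ 7  6 34] [0.4478 0.228  0.04  ]
[236.3 250.6] [2 5 7] [0.4228 0.1203 0.04  ]
```

View pics/crop.png

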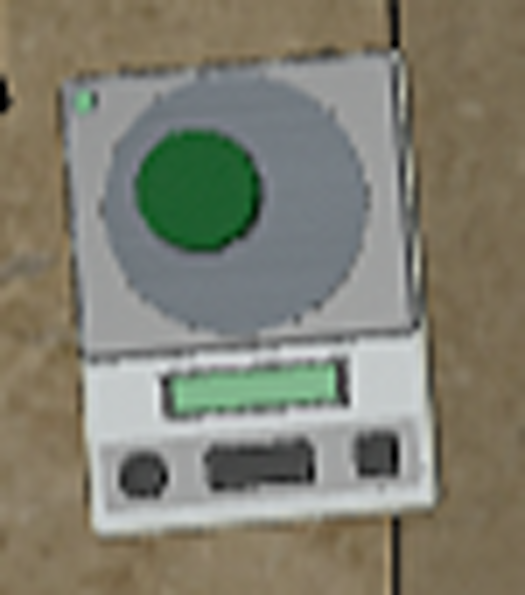

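The crop confirms it. The left balance carries the green-lidded wide jar. Its keys are round (200,242.6), bar (216.8,241) and square (233.5,239.6), at about (.448,.228), (.452,.178) and (.456,.128). The balance yaw is about +4.4°. I'll close the fingers, turn and approach high.

>>> drive_tool(
  targets=[0, 0, 0, 0, 0.145, 0, 0, 0, 0, 0.145, 0, 0.12, -0.15, 0, 0, 0, 0.12, -0.15, 0, 0, 0, 0.12, -0.15, 0, 0],
  force=10,
)

```text
t: 0.72
tool_pos: [0.2708, -0.4035, 0.1926]
tool_rot: [-3.138, -0.121, 0.0]
force: [0.8, 0.3, 0.2]
finger_gap: 0.0477
grasp_force: 0.0
```

>>> drive_tool(
  targets=[0, 0.12, -0.15, 0, 0, 0, 0.12, -0.15, 0, 0, 0, 0.12, -0.15, 0, 0, 0, 0.12, -0.15, 0, 0, 0, 0, 0, 0, 0],
)

```text
t: 1.35
tool_pos: [0.401, -0.2113, 0.1928]
tool_rot: [-3.138, -0.133, 0.0]
force: [-0.7, -1.2, 0.2]
finger_gap: 0.0007
grasp_force: 0.0
```

>>> drive_tool(
  targets=[0, 0.035, -0.18, 0, 0, 0, 0.035, -0.18, 0, 0, 0, 0.035, -0.18, 0, 0, 0, 0.035, -0.18, 0, 0, 0, 0.035, -0.18, 0, 0],
)

```text
t: 1.98
tool_pos: [0.4311, 0.0589, 0.1931]
tool_rot: [3.139, 0.12, 0.0]
force: [0.9, 0.1, -0.7]
finger_gap: 0.0002
grasp_force: 0.0
```

>>> drive_tool(
  targets=[0, 0.035, -0.18, 0, 0, 0, 0.035, -0.18, 0, 0, 0, 0.035, -0.18, 0, 0, 0, 0, 0, 0, 0, 0, 0, 0, 0, 0],
)

```text
t: 2.6
tool_pos: [0.4498, 0.2212, 0.1926]
tool_rot: [3.138, 0.121, -0.002]
force: [0.0, -0.5, 0.3]
finger_gap: 0.0003
grasp_force: 0.0
```

```bash
python3 - <<'E'
from h import *; from station import env
c=env.calibration("wrist");s=env.state();im=env.capture("wrist")
cv2.imwrite("pics/w1.png",im);print(c,s["tool_pos"],s["tool_rot"])
for ce,st in dark(im,0,0,560,420,70,150): print(ce.round(1),st,ray(c,ce,.04).round(4))
E
```

```text
{'fov_y': 65.82173484320799, 'cx': 275.79313083857693, 'cy': 208.54944562929646, 'position': array([0.51828262, 0.2275936 , 0.3842937 ]), 'orientation': array([ 2.16761296, -2.00454828, -0.24095258])} [0.44981802 0.22124046 0.19259599] [ 3.13796729e+00  1.21426550e-01 -1.81101051e-03]
[90.8 44.2] [    0     0   222   160 16474] [0.5834 0.4118 0.04  ]
[ 18.3 205.3] [  0 164  35  70 216] [0.4154 0.4996 0.04  ]
[268.1 197.3] [260 187  17  18 154] [0.4454 0.2293 0.04  ]
[314.6 195.9] [294 188  40  16 572] [0.451  0.1793 0.04  ]
[358.9 195.8] [351 188  17  17 273] [0.4548 0.1314 0.04  ]
[263.6 353.9] [    0   237   560   183 57122] [0.249  0.2205 0.04  ]
```

View pics/w1.png

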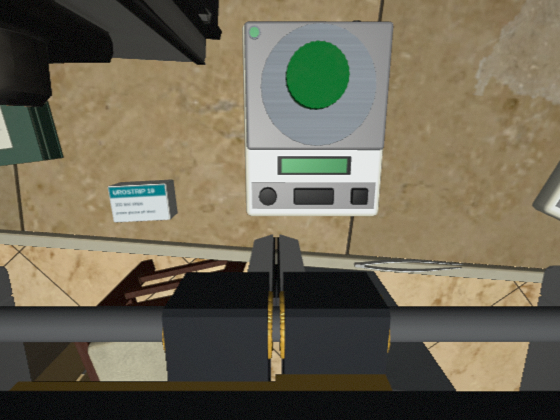

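The wrist view shows the round key (268,196), bar key (315,196) and square key (359,196), agreeing with the top view within 3 mm. I'll centre on the round key at (.447,.2285) and descend to about 10 mm above it.

>>> drive_tool(
  targets=[0, -0.008, -0.024, 0, 0, 0, 0, 0, 0.14, 0, 0, 0, 0, 0.14, 0, 0, 0, 0, 0.14, 0, 0, 0, 0, 0, 0],
)

```text
t: 3.28
tool_pos: [0.4433, 0.2277, 0.064]
tool_rot: [3.137, 0.12, -0.013]
force: [0.4, 0.7, 0.6]
finger_gap: 0.0002
grasp_force: 0.0
```

```bash
python3 - <<'E'
from h import *; from station import env
print(env.state()["tool_pos"],env.state()["force"])
cv2.imwrite("pics/w2.png",env.capture("wrist")[150:330,180:440].repeat(3,0).repeat(3,1))
E
```

```text
[0.44334055 0.22772559 0.06402636] [0.41460994 0.71598212 0.6422304 ]
```

View pics/w2.png

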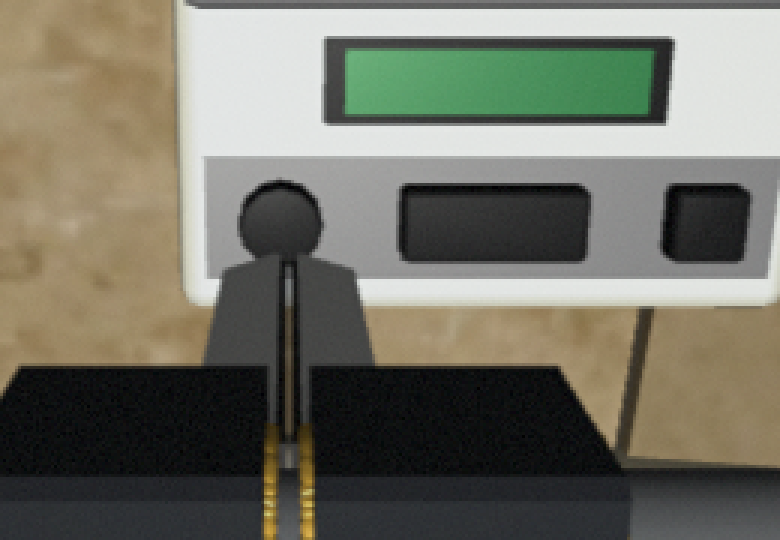

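```bash
python3 - <<'E'
from h import *; from station import env
c=env.calibration("wrist"); t=env.state()["tool_pos"]
P=lambda u,v:(180+u/3,150+v/3)
print(t, c["position"])
for n,u,v,z in(("round top",281,190,.04),("round ctr",281,227,.04),("bar ctr",497,227,.04),("square",709,226,.04),("tip edge L",232,266,.047),("tip mid",289,260,.047),("tip R",348,266,.047)): print(n,ray(c,P(u,v),z).round(4))
E
```

```text
[0.4458087  0.22861584 0.06645185] [0.51463116 0.23486324 0.25800338]
round top [0.457  0.2314 0.04  ]
round ctr [0.4481 0.2307 0.04  ]
bar ctr [0.452  0.1803 0.04  ]
square [0.4561 0.1309 0.04  ]
tip edge L [0.4401 0.2413 0.047 ]
tip mid [0.4425 0.2284 0.047 ]
tip R [0.4421 0.2149 0.047 ]
```

```bash
python3 - <<'E'
from h import *; from station import env
env.capture("wrist")
c=env.calibration("wrist"); s=env.state(); im=env.capture("wrist"); print(s["tool_pos"],s["dq"].round(3),s["tool_rot"])
cv2.imwrite("pics/w3.png",im[180:260,220:400].repeat(4,0).repeat(4,1))
f=210/np.tan(np.radians(c["fov_y"]/2)); Rt=R.from_rotvec(c["orientation"]).inv()
T=R.from_rotvec(s["tool_rot"])
for d in([8,0,17],[0,0,17],[8,-12.5,17],[8,12.5,17],[-8,0,17]):
    p=Rt.apply(s["tool_pos"]+T.apply(np.array(d)/1e3)-c["position"]); print(d,((f*p[:2]/p[2]+[c["cx"],c["cy"]]-[220,180])*4).round())
P=lambda u,v:(220+u/4,180+v/4)
E
```

```text
[0.44757338 0.22930461 0.06811187] [ 0.003 -0.024 -0.035  0.002 -0.005 -0.   ] [-3.13899965e+00 -1.20937464e-01 -1.40416008e-03]
[8, 0, 17] [226. 168.]
[0, 0, 17] [226. 213.]
[8, -12.5, 17] [151. 168.]
[8, 12.5, 17] [301. 168.]
[-8, 0, 17] [226. 258.]
```

View pics/w3.png

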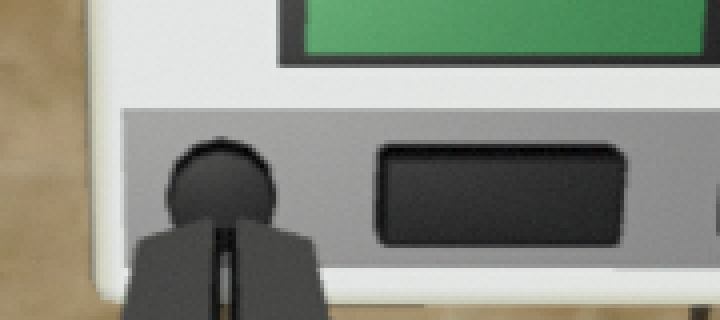

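The tip is 11 mm above the round key (222,198 in the crop) with good sideways alignment. The visible fingertip edge lies over the key's middle, so I'll nudge 3.6 mm forward and then lower slowly.

>>> drive_tool(
  targets=[0, 0.012, -0.002, 0, 0, 0, 0, 0, 0.015, 0, 0, 0, 0, 0.015, 0, 0, 0, 0, 0, 0, 0, 0, 0, 0, 0],
)

```text
t: 4.05
tool_pos: [0.4503, 0.2304, 0.058]
tool_rot: [3.139, 0.123, -0.001]
force: [0.6, -0.5, 0.7]
finger_gap: 0.0008
grasp_force: 0.0
```

>>> drive_tool(
  targets=[0, 0, 0, 0.007, 0, 0, 0, 0, 0.003, 0, 0, 0, 0, 0.003, 0, 0, 0, 0, 0, 0],
)

```text
t: 4.55
tool_pos: [0.4503, 0.2305, 0.0542]
tool_rot: [3.139, 0.123, -0.0]
force: [0.6, -0.4, -0.3]
finger_gap: 0.0007
grasp_force: 0.0
```

>>> drive_tool(
  targets=[0, 0, 0, 0.003, 0, 0, 0, 0, 0, 0],
)

```text
t: 4.8
tool_pos: [0.4504, 0.2304, 0.0533]
tool_rot: [3.139, 0.123, -0.0]
force: [-0.1, -0.0, -0.0]
finger_gap: 0.0006
grasp_force: 0.0
```

```bash
python3 - <<'E'
from h import *; from station import env
im=env.capture("wrist"); print(env.state()["tool_pos"],env.state()["force"])
cv2.imwrite("pics/w4.png",im[180:260,220:400].repeat(4,0).repeat(4,1))
E
```

```text
[0.45041389 0.23047361 0.05335861] [-0.08007894 -0.22282102 -0.75970883]
```

View pics/w4.png

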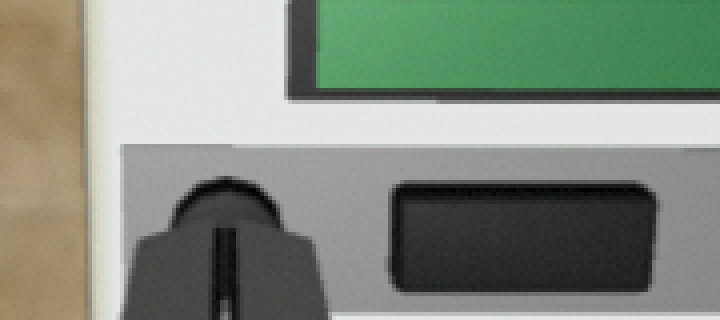

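The fingertips are over the round key (224,240 in the crop) but not loaded yet. I'll go on in 1 mm steps.

>>> drive_tool(
  targets=[0, 0, 0, 0.003, 0, 0, 0, 0, 0, 0],
)

```text
t: 5.1
tool_pos: [0.4504, 0.2304, 0.0524]
tool_rot: [3.139, 0.123, -0.0]
force: [-0.1, -0.1, 0.2]
finger_gap: 0.0008
grasp_force: 0.0
```

>>> drive_tool(
  targets=[0, 0, 0, 0.003, 0, 0, 0, 0, 0, 0],
)

```text
t: 5.35
tool_pos: [0.4504, 0.2305, 0.0515]
tool_rot: [3.139, 0.123, -0.0]
force: [-0.4, -0.8, 0.0]
finger_gap: 0.0006
grasp_force: 0.0
```

>>> drive_tool(
  targets=[0, 0, 0, 0.003, 0, 0, 0, 0, 0, 0],
)

```text
t: 5.6
tool_pos: [0.4503, 0.2305, 0.0506]
tool_rot: [3.139, 0.123, -0.0]
force: [0.5, -0.0, -0.2]
finger_gap: 0.0004
grasp_force: 0.0
```

>>> drive_tool(
  targets=[0, 0, 0, 0.003, 0, 0, 0, 0, 0, 0],
)

```text
t: 5.85
tool_pos: [0.4504, 0.2304, 0.0497]
tool_rot: [3.139, 0.123, -0.0]
force: [-1.0, 0.6, 0.4]
finger_gap: 0.0007
grasp_force: 0.0
```

>>> drive_tool(
  targets=[0, 0, 0, 0.003, 0, 0, 0, 0, 0, 0],
)

```text
t: 6.1
tool_pos: [0.4504, 0.2304, 0.0488]
tool_rot: [3.139, 0.123, -0.0]
force: [-0.3, 0.0, -0.5]
finger_gap: 0.0007
grasp_force: 0.0
```

```bash
python3 - <<'E'
from h import *; from station import env
im=env.capture("wrist"); print(env.state()["tool_pos"],env.state()["force"],env.tip_reach)
cv2.imwrite("pics/w5.png",im[180:260,220:400].repeat(4,0).repeat(4,1))
E
```

```text
[0.45036943 0.23044633 0.04878931] [-0.94506034 -0.0157743  -0.57496884] 0.017
```

View pics/w5.png

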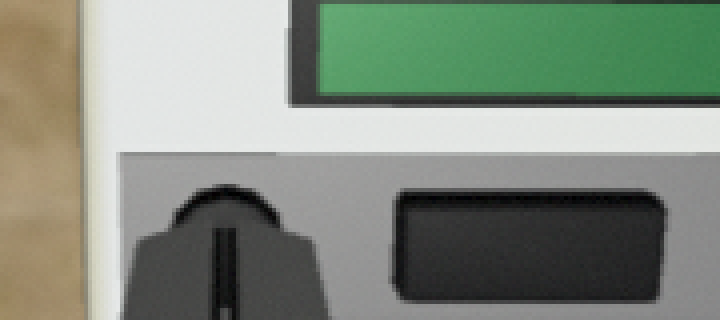

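Still no contact, and the key still looks up. I'll keep lowering gently, watching the force.

>>> drive_tool(
  targets=[0, 0, 0, 0.004, 0, 0, 0, 0, 0.004, 0, 0, 0, 0, 0, 0],
)

```text
t: 6.52
tool_pos: [0.4502, 0.2304, 0.0463]
tool_rot: [3.139, 0.123, -0.001]
force: [0.9, -0.4, 0.3]
finger_gap: 0.0003
grasp_force: 0.0
```

>>> drive_tool(
  targets=[0, 0, 0, 0.004, 0, 0, 0, 0, 0.004, 0, 0, 0, 0, 0, 0],
)

```text
t: 6.9
tool_pos: [0.4503, 0.2304, 0.0439]
tool_rot: [3.139, 0.123, -0.001]
force: [0.4, 0.1, 0.5]
finger_gap: 0.001
grasp_force: 0.0
```

The image suggests the closed fingertips end higher than nominal: their edge appears wider and lower than predicted. I'll go on descending with force feedback.

>>> drive_tool(
  targets=[0, 0, 0, 0.004, 0, 0, 0, 0, 0.004, 0, 0, 0, 0, 0, 0],
)

```text
t: 7.28
tool_pos: [0.4503, 0.2304, 0.0415]
tool_rot: [3.139, 0.122, -0.0]
force: [0.7, -0.6, -0.3]
finger_gap: 0.0006
grasp_force: 0.0
```

```bash
python3 - <<'E'
from h import *; from station import env
env.capture("wrist");s=env.state(); print(s["tool_pos"],s["force"],s["moment"],s["joint_efforts"])
a=env.capture("scene"); w=env.capture("wrist")
c=env.calibration("scene");f=210/np.tan(np.radians(c["fov_y"]/2));Rt=R.from_rotvec(c["orientation"]).inv()
def pr(p):
    p=Rt.apply(np.array(p)-c["position"]);return f*p[:2]/p[2]+[c["cx"],c["cy"]]
t=s["tool_pos"]
for n,p in(("tip",t-[0,0,.017]),("tcp",t),("key",[.4465,.229,.04]),("bar",[.452,.18,.04])):print(n,((pr(p)-[190,190])*5).round())
v=cv2.resize(a[190:300,190:320],None,fx=5,fy=5,interpolation=cv2.INTER_CUBIC)
cv2.imwrite("pics/s2.png",v)
E
```

```text
[0.45034149 0.23042848 0.04155711] [ 0.64672111  0.23374693 -0.06731633] [ 0.04483246 -0.02777987 -0.02163735] [-2.47452554e-04 -3.36164474e+01 -2.30776423e+01 -9.45803258e-04
 -7.43245496e-02 -9.37322753e-07]
tip [379. 447.]
tcp [378. 426.]
key [385. 430.]
bar [431. 370.]
```

View pics/s2.png

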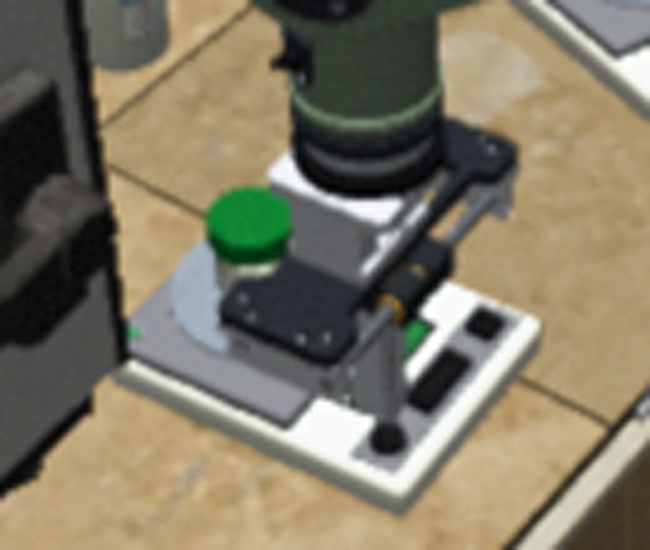

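The scene view shows the closed fingertips' lower end at about (385,415), just above the round key (385,435). Both cameras put the tips some 25 mm higher than nominal, so about 9 mm remains to contact. The body is clear of the jar.

>>> drive_tool(
  targets=[0, 0, 0, 0.007, 0, 0, 0, 0, 0.007, 0, 0, 0, 0, 0, 0],
)

```text
t: 7.8
tool_pos: [0.4502, 0.2304, 0.0372]
tool_rot: [3.139, 0.123, -0.001]
force: [0.4, -0.5, -0.6]
finger_gap: 0.0007
grasp_force: 0.0
```

>>> drive_tool(
  targets=[0, 0, 0, 0.004, 0, 0, 0, 0, 0.004, 0, 0, 0, 0, 0, 0],
)

```text
t: 8.18
tool_pos: [0.4503, 0.2304, 0.0349]
tool_rot: [3.139, 0.123, -0.0]
force: [-0.5, -0.3, -0.2]
finger_gap: 0.0004
grasp_force: 0.0
```

>>> drive_tool(
  targets=[0, 0, 0, 0.003, 0, 0, 0, 0, 0.003, 0, 0, 0, 0, 0, 0],
)

```text
t: 8.55
tool_pos: [0.4503, 0.2304, 0.0331]
tool_rot: [3.139, 0.123, -0.0]
force: [-1.1, 0.3, 0.6]
finger_gap: 0.0005
grasp_force: 0.0
```

>>> drive_tool(
  targets=[0, 0, 0, 0.003, 0, 0, 0, 0, 0.003, 0, 0, 0, 0, 0, 0],
)

```text
t: 8.93
tool_pos: [0.4503, 0.2304, 0.0314]
tool_rot: [3.139, 0.122, -0.0]
force: [0.1, 0.5, 0.7]
finger_gap: 0.0004
grasp_force: 0.0
```

>>> drive_tool(
  targets=[0, 0, 0, 0.003, 0, 0, 0, 0, 0.003, 0, 0, 0, 0, 0, 0],
)

```text
t: 9.3
tool_pos: [0.4503, 0.2304, 0.0295]
tool_rot: [3.139, 0.123, -0.0]
force: [-0.1, 0.4, -0.2]
finger_gap: 0.0004
grasp_force: 0.0
```

>>> drive_tool(
  targets=[0, 0, 0, 0.003, 0, 0, 0, 0, 0.003, 0, 0, 0, 0, 0, 0],
)

```text
t: 9.68
tool_pos: [0.4505, 0.2305, 0.028]
tool_rot: [-3.139, -0.123, 0.0]
force: [-0.8, 0.2, 1.4]
finger_gap: 0.0007
grasp_force: 0.9
```

>>> drive_tool(
  targets=[0, 0, 0, 0.003, 0, 0, 0, 0, 0.003, 0, 0, 0, 0, 0, 0],
)

```text
t: 10.05
tool_pos: [0.4505, 0.2305, 0.0261]
tool_rot: [-3.139, -0.123, -0.0]
force: [-0.2, -0.7, 1.6]
finger_gap: 0.0007
grasp_force: 1.3
```

Contact came at TCP z ≈ 0.028–0.029. The bottom stop should be at about 0.0235.

>>> drive_tool(
  targets=[0, 0, 0, 0.003, 0, 0, 0, 0, 0.003, 0, 0, 0, 0, 0, 0],
)

```text
t: 10.42
tool_pos: [0.4505, 0.2305, 0.0243]
tool_rot: [-3.139, -0.123, -0.0]
force: [-0.4, -0.6, 3.1]
finger_gap: 0.0005
grasp_force: 1.6
```

>>> drive_tool(
  targets=[0, 0, 0, 0.003, 0, 0, 0, 0, 0, 0],
)

```text
t: 10.68
tool_pos: [0.4505, 0.2305, 0.0234]
tool_rot: [-3.139, -0.123, -0.0]
force: [-0.7, -0.3, 4.3]
finger_gap: 0.0002
grasp_force: 1.8
```

>>> drive_tool(
  targets=[0, 0, 0, 0.003, 0, 0, 0, 0, 0, 0],
)

```text
t: 10.92
tool_pos: [0.4505, 0.2305, 0.0229]
tool_rot: [3.139, 0.123, -0.0]
force: [-2.0, -1.2, 7.4]
finger_gap: 0.0003
grasp_force: 3.5
```

The force jumped to 7.4 N with movement stalling, so the round key is at its bottom stop. Next I release, lift, and move 50 mm to the bar key, also backing 3 mm toward its centre.

>>> drive_tool(
  targets=[0, 0, 0, -0.02, 0, 0, 0, 0, -0.04, 0, 0, 0, 0, -0.02, 0, 0, -0.005, 0.085, 0, 0, 0, -0.005, 0.085, 0, 0],
)

```text
t: 11.55
tool_pos: [0.4515, 0.179, 0.0468]
tool_rot: [-3.139, -0.124, -0.001]
force: [-0.5, -0.1, -0.3]
finger_gap: 0.0002
grasp_force: 0.0
```

>>> drive_tool(
  targets=[0, 0, 0, 0, 0, 0, 0, 0, 0, 0],
)

```text
t: 11.8
tool_pos: [0.4516, 0.1798, 0.0466]
tool_rot: [-3.139, -0.122, -0.001]
force: [0.4, -0.4, -0.0]
finger_gap: 0.0005
grasp_force: 0.0
```

```bash
python3 - <<'E'
from h import *; from station import env
env.capture("wrist")
s=env.state(); c=env.calibration("wrist"); im=env.capture("wrist"); print(s["tool_pos"],s["force"])
cv2.imwrite("pics/w6.png",im[150:300,180:380].repeat(4,0).repeat(4,1))
E
```

```text
[0.45157281 0.17995728 0.04661805] [ 0.22742641 -0.02968466 -0.82695585]
```

View pics/w6.png

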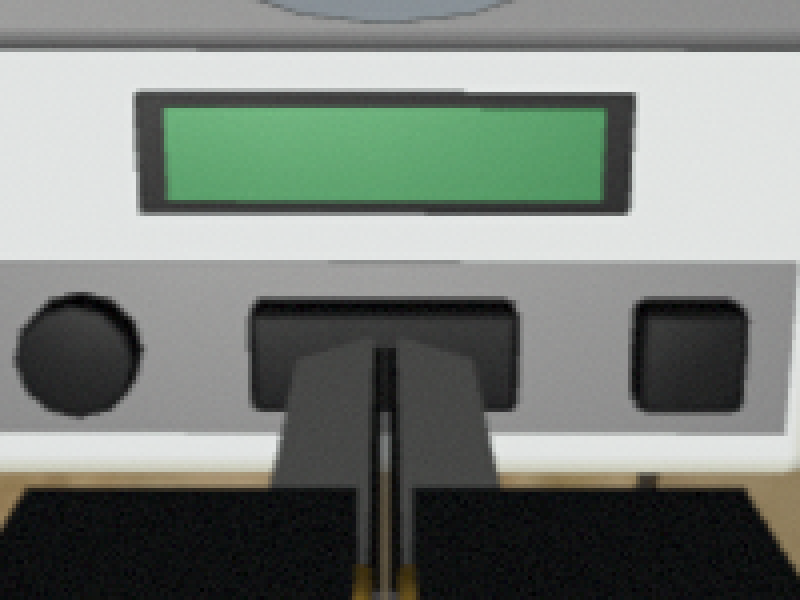

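The round key is up again (78,355), the fingertips are centred over the bar key (385,360), and the square key (690,355) is well clear. I'll press the bar.

>>> drive_tool(
  targets=[0, 0, 0, 0.03, 0, 0, 0, 0, 0.025, 0, 0, 0, 0, 0.005, 0, 0, 0, 0, 0.004, 0, 0, 0, 0, 0, 0],
)

```text
t: 12.52
tool_pos: [0.451, 0.1794, 0.0272]
tool_rot: [3.139, 0.123, -0.001]
force: [-1.9, 1.0, 2.4]
finger_gap: 0.0002
grasp_force: 1.1
```

>>> drive_tool(
  targets=[0, 0, 0, 0.004, 0, 0, 0, 0, 0.004, 0, 0, 0, 0, 0.004, 0, 0, 0, 0, 0, 0],
)

```text
t: 13.02
tool_pos: [0.4514, 0.1794, 0.0237]
tool_rot: [-3.139, -0.122, 0.0]
force: [-2.8, 1.9, 3.3]
finger_gap: 0.0003
grasp_force: 1.8
```

>>> drive_tool(
  targets=[0, 0, 0, 0.003, 0, 0, 0, 0, 0, 0],
)

```text
t: 13.28
tool_pos: [0.4514, 0.1794, 0.023]
tool_rot: [-3.139, -0.123, 0.0]
force: [-2.5, 0.4, 5.4]
finger_gap: 0.0003
grasp_force: 2.7
```

>>> drive_tool(
  targets=[0, 0, 0, 0.002, 0, 0, 0, 0, 0, 0],
)

```text
t: 13.52
tool_pos: [0.4514, 0.1794, 0.0229]
tool_rot: [3.139, 0.123, -0.001]
force: [-4.1, 0.7, 9.0]
finger_gap: 0.0003
grasp_force: 4.6
```

>>> drive_tool(
  targets=[0, 0, 0, -0.02, 0, 0, 0, 0, -0.04, 0, 0, 0, 0, -0.15, 0, 0, 0, 0, -0.15, 0, 0, 0, 0, -0.15, 0],
)

```text
t: 14.15
tool_pos: [0.4519, 0.1792, 0.1772]
tool_rot: [3.139, 0.122, 0.003]
force: [-0.2, 0.8, -0.7]
finger_gap: 0.0002
grasp_force: 0.0
```

>>> drive_tool(
  targets=[0, 0, 0, 0, 0, 0, 0, 0, 0, 0],
)

```text
t: 14.4
tool_pos: [0.4513, 0.1792, 0.1749]
tool_rot: [3.139, 0.122, 0.0]
force: [-0.4, -0.1, -0.7]
finger_gap: 0.0007
grasp_force: 0.0
```

The bar key bottomed at 9 N with movement stopped, and the tool is now withdrawn clear. I'm handing the job in.

```bash
python3 -c "
from station import env
print(env.close_job())"
```

```text
the job is handed in; nothing more can be done
None
```

I pressed the round key and then the bar key of the jar's balance down to their stops (7.4 N and 9 N), released each, withdrew and handed the job in at about 14.4 s; I saw the round key come back up, but took no picture of the bar key after its release.

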